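# Turn the opening cam down and shut the casting die

### The job

Shut the small two-part casting die ready for the next pour: push the red-handled cam lever round until the cam is at its low point, against its stop, and only then push the moving half forward by its black pad until it is fully home against the fixed half. Do not force the slide against the raised cam. Only push, with the fingers: the core stays standing in its seat in the mould, and nothing else on the bench is lifted or shifted.

Things in the scene. Friction and masses are not known exactly. Their poses are not given: they have to be found in the camera images.
- die: Bench casting die, fixed to the bench. Origin on the bench surface, centre line, straight under the parting plane where the mould halves meet. x points FORWARD (the closing push; roughly away from the robot), y left, z up. Blue-green cast bed 22 mm thick: x -190..+80, y -86..+86 mm, with a wing at x -120..+30 out to y = -160.
- fixed_face (a point): Centre of the fixed half's parting face, x = 0, 65 mm up, in the die frame. The fixed aluminium half fills x 0..45, y -52..+52 mm, top at 105, with a 52 mm wide cavity open at the top; an end plate backs it at x 45..59, y -82..+82, top at 108.
- cross_block (a point): Top centre of the low block at the die's near end, at x = -172 mm, 62 mm above the bench: it spans x -180..-164, y -82..+82 and carries the two 16 mm steel guide rods, which run forward along x at y = -67 and +67, tops 58 mm above the bench.
- mould_slide (a joint): Opening of the moving half, m: 0 = shut against the fixed half, up to 0.038 towards the die's -x; starts 0.018 to 0.034. About 4 N of friction, no spring, stays where left. Shut it fills x -57..0: aluminium half y -52..+52, top 105 mm, and behind it a 12 mm platen, y -82..+82, top 108. A steel follower arm (30..52 mm high) reaches right from the platen to y = -142, behind the cam.
- push_pad (a point): Centre of the near face of the round black push pad, 44 mm across, in the middle of the platen's back, 70 mm above the bench; pushed along the die's +x. Moves with the moving half, at x = -67 mm in the die frame when shut. 60 to 97 mm of free room lie between it and the cross block; the rods are 67 mm to either side.
- moving_face (a point): Centre of the moving half's parting face, 65 mm above the bench; meets point fixed_face when the mould is shut.
- opening_cam (a joint): Angle of the opening cam, rad: 0 = low point, hard against its stop; grows anticlockwise seen from above, to 2.6. Starts 1.75 to 2.45 (high side towards the follower arm: the mould cannot shut), so turn it CLOCKWISE. Stiff pivot, 0.3 N m (3.5 N at the grip), no spring, stays where left; pushing the slide does not turn it. Below about 0.5 rad the mould can shut.
- cam_pivot (a point): On the cam's vertical axis at the top of its hub, 74 mm above the bench, at x = -28.5, y = -115 mm in the die frame (right of the moving half). The cam is a steel disc of 48 mm diameter, 9 mm off this axis, 30..50 mm above the bench, with a red dot at its high side; a brass stop pin stands beside it.
- cam_grip (a point): Middle of the upright red grip on the end of the cam lever: 18 mm diameter, 70 to 118 mm above the bench (this point 94), 85 mm from the pivot axis; the arm below it is 15 mm wide, 60..70 mm up. Direction from the pivot, in the die frame: cam angle minus 2.88 rad from +x, so forward right to right at the start, nearly straight back at low. Its sweep, on the die's right, is free.
- core: Dark steel core, loose, upright in its seat in the middle of the mould cavity (on the die's z axis): tapered, 29 to 24 mm diameter with a small knob on top, 94 mm long. Origin at the centre of its underside, 24 mm above the bench; its top is 118 mm up. It belongs there: leave it standing.
- pedestal: Bystander: a finished hollow copper pedestal casting, 50 x 50 x 76 mm square tube, stands on the bench left of the die. Origin at the centre of its underside.
- release_jar: Bystander: white jar with a purple label and yellow cap, 54 mm across, 80 mm tall, stands left of the die. Origin at the centre of its underside.
- plinth: Bystander: dark wooden plinth, 70 x 70 x 36 mm, lies beyond the die. Origin at the centre of its underside.
- bronze_figure: Bystander: bronze statuette of a standing man, 72 mm base, 200 mm tall. Origin at the centre of its underside.
- plaster_bust: Bystander: white plaster bust on a 70 mm square foot, 165 mm tall. Origin at the centre of its underside.
- brush: Bystander: flat brush with a wooden handle lying on the bench, 180 mm long, 18 mm high. Origin mid-length on its underside.
- scraper: Bystander: blue-handled scraper lying on the bench, 190 mm long, 24 mm high. Origin mid-length on its underside.

How it is judged (in metres and radians):
On the way, in this order (a step that is already met when the one before it is completed fails the run):
1. the cam is turned to its low point while the mould is still open (value of joint opening_cam below 0.3 rad and value of joint mould_slide above 0.012 m), for 0.2 s.
2. the moving half is pushed fully home, the cam still low (value of joint opening_cam below 0.3 rad and value of joint mould_slide below 0.0025 m), for 0.2 s.
At the end, for the whole second after the job is handed in: The cam is within 0.3 rad of its low point and the moving half within 2.5 mm of fully shut, both at rest; the core stands upright in its seat (within 4 mm, 7 degrees); every other thing on the bench is within 20 mm of where it stood (all of step 2 and velocity of joint opening_cam between -0.01 and 0.01 rad/s and velocity of joint mould_slide between -0.01 and 0.01 m/s and horizontal distance between core and die below 0.004 m and angle between core's own z axis and vertical below 0.12 rad and z of core in the frame of die below 0.028 m and distance of each of pedestal, release_jar, plinth, bronze_figure, plaster_bust, brush, scraper from where it was at the start of the episode below 0.02 m); the robot touches nothing.
It fails at once if the slide is forced against the raised cam with more than 15 N (contact force between mould_slide and opening_cam above 15 N).
It fails at once if the cam or the moving half is pushed hard with the arm or the gripper's body instead of the fingers (over 8 N) (contact force between the arm and opening_cam above 8 N or contact force between the arm and mould_slide above 8 N).
It fails at once if the core is lifted, tipped or knocked out of its seat (not (horizontal distance between core and die below 0.004 m and angle between core's own z axis and vertical below 0.12 rad and z of core in the frame of die below 0.028 m)).
It fails at once if a bystander is lifted or shifted by more than 20 mm (distance of any of pedestal, release_jar, plinth, bronze_figure, plaster_bust, brush, scraper from where it was at the start of the episode above 0.02 m).
It also fails if it takes over 64 s, if anything falls off the work surface, if the arm or the gripper's body presses on something with over 40 N, if the wrist force passes 120 N, or if a joint passes its speed limit or range.

### The arm

A 6-joint arm with a two-finger parallel gripper is mounted at the origin on the work surface. World frame = base frame: x ahead of the robot, y to its left, z up, the work surface at z = 0. Lengths are in m, angles in degrees, forces in N, time in s.
With the tool pointing down it reaches from about 0.4 to 0.825 m from the base axis. Payload 7 kg.
Tool frame: the origin (TCP) lies midway between the tips of the shut fingers; the grasp point (between the pads) lies 19 mm behind it (r.hold_point_z is the distance from the TCP to the grasp point, in m); y points along the fingers, z is the direction in which the jaws open and shut, and the axes are right-handed (so a half turn about y gives the same grasp; the last joint's range is limited). The gripper opens to 88 mm and grips with 3 to 60 N. Pads are 19 mm wide; open, the fingers measure 130 mm over their backs; the gripper's body (78 mm by 193 mm) begins 47 mm behind the grasp point.
Start: joints at [84.517, 20.546, 0.682, 0, -70.136, -16.507], TCP at [0.253, 0.626, 0.227] pointing down, gripper open.
Joint ranges: [-176.03, 176.03], [-82.01, 121.73], [-58.28, 71.71], [-173.87, 95.51], [-174.79, -0.11], [-173.66, 173.66]. Speed limits (degrees/s): [136.94, 136.94, 172.46, 180, 180, 180].

### API

Orientations are given as [roll, pitch, yaw] about the fixed x, y, z axes, in that order (R = Rz(yaw) Ry(pitch) Rx(roll)).
In Python, from plant import r, imaging gives the robot as it stands.
- The arm moves only by the tool drive_tool, never from a script. Its argument "deltas" is a list of rows, each a list of 6 numbers: the shift along the world's x, y, z in cm, then the turn, a rotation vector about the world's x, y, z in rad. In form: [[tx, ty, tz, rx, ry, rz], ...]. A call has exactly 8 rows; each row is the pose to reach, as a shift and turn from the pose commanded when the call began; what a row does not reach only later rows make up. A row lasts 1/12 s, in which the tool goes at most 41.7 mm and 7.16 degrees, less where a joint would pass 70% of its speed; a pose out of reach is approached as far as the arm can. A call with a gripper value outside its range is refused whole. "claw" is the opening, from 0 (shut) to 1 (fully open), set as the call begins (left out, the last holds). The fingers move at their own pace and stop on an object; "squeeze" is the grip in N (left out, the last holds). Time passes only in rows, so rows that repeat a pose let the fingers close, or fill a call up. It gives the time, the measured TCP pose, the force and the opening at its end, in the units of the state.
- r.get_state(): the state, without advancing time (a new reading comes with each control period).
- imaging.capture(name): name is "scene" or "top"; returns the picture (400x640x3 uint8, red, green, blue); there is no depth.
- imaging.get_calibration(name): a dict with "mtx" (3x3 intrinsics, pixels), "k1" (the pictures are not rectified: a ray, as slopes to the right and down, at radius r is drawn at 1 + k1 r^2 times it, then the intrinsics apply), "R" (3x3) and "t" (3): a world point X has camera coordinates R X + t. Camera axes: x right, y down, z forward; pixel columns grow to the right and rows downward; lengths in m; the calibration is good to about 2 mm. A picture is of the moment at which its call begins. get_calibration takes no time and is no camera call.
- r.close_job(): hands the job in, once; it reports no verdict.
Trained networks look in the newest picture that a camera, given by its name, has taken for a name from the list of things; names that differ only in an ending like _2 or _b are one class to them, and where a whole thing is asked for, a point or a joint stands for the part that bears it (a point fixed in the world has none). Each returns a list of dicts, best first, with "score" (0 to 1); they miss things now and then, are a little off and sometimes report something else, mostly with a low value. They report only what shows in the picture. A call takes as long as a camera call.
- imaging.search_frame(camera, label): "bbox" ([left, top, right, bottom] in pixels, round what is visible of it).
- imaging.outline_of(camera, label): "region" (400x640 bool, what is visible of it) and "bbox" ([left, top, right, bottom] in pixels, round what is visible of it).
- imaging.landmark_of(camera, label): "position" ([column, row] in pixels: a listed point, or the origin of a listed thing).
The state is a dict: "time_s": time; "joints": joint angles; "qd": joint speeds; "joint_torque": joint torques, N m; "tcp_pos": TCP position; "eef_rot": TCP orientation; "contact_force": force on the tool from outside, world axes, zero at the start; "moment": the same for the moment, N m; "gripper_width": finger opening in m.
Only numpy, scipy, OpenCV 4.12 (cv2) and the standard library are available. Lean on these libraries where they do the work, as an engineer would, in place of code of your own. Each camera call takes 0.05 s, during which the arm holds its last target.

## Working session

There is one attempt and no reset: what is moved stays moved. The work goes in short steps, Python scripts to look and compute and a tool call to move; the robot and the scene stay as the last step left them, time stands still between calls to the robot, and variables do not carry over. Pictures are saved under pics/ and viewed, and the job is handed in when it is done.

Besides the shell and the picture viewer there is one more tool, called as name(argument=value, ...), one argument or row to a line, values as JSON. drive_tool: Moves the arm, as the interface text tells. Its arguments: {"type":"object","properties":{"deltas":{"type":"array"},"claw":{"type":"number"},"squeeze":{"type":"number"}},"required":["deltas"]}

```bash
ls; mkdir -p pics; python3 - <<'E'
from plant import r, imaging
import cv2,numpy as np
print(r.get_state())
for n in ("scene","top"):
    im=imaging.capture(n); cv2.imwrite(f"pics/{n}0.png",im[:,:,::-1])
    c=imaging.get_calibration(n); print(n,c)
    for l in ["fixed_face","cross_block","push_pad","moving_face","cam_pivot","cam_grip","core","die"]:
        print(l,[(np.round(d["position"],1),round(d["score"],2)) for d in imaging.landmark_of(n,l)][:3])
E
```

```text
pics
{'time_s': 0.0, 'joints': array([ 8.45172675e+01,  2.05908503e+01,  6.35008397e-01, -1.88902185e-02,
       -7.01360266e+01, -1.65072099e+01]), 'qd': array([ 0.04028891, -0.04909695,  0.04152153, -0.00130081, -0.15494735,
        0.06059577]), 'joint_torque': array([ 2.09843631e-03, -5.82705474e+01,  2.93064952e+01,  6.99726373e+00,
        7.04070000e-03, -1.56944425e-04]), 'tcp_pos': array([0.25259659, 0.62544068, 0.22564254]), 'eef_rot': array([-8.99068720e+01,  9.07925370e-03,  1.58003632e+02]), 'contact_force': array([-0.00728448,  0.23310474, -0.02371053]), 'moment': array([-0.05263028,  0.01559352,  0.05998027]), 'gripper_width': 0.08720544419417185}
scene {'mtx': array([[374.33892838,   0.        , 321.08981988],
       [  0.        , 374.33892838, 201.06454016],
       [  0.        ,   0.        ,   1.        ]]), 'k1': -0.0317842644409719, 'R': array([[-0.08614782,  0.99622079, -0.01107697],
       [ 0.77369281,  0.05989179, -0.63072372],
       [-0.62767666, -0.06290565, -0.77592841]]), 't': array([ 0.03219009, -0.34846121,  1.44546445])}
fixed_face [(array([344.7, 22
[... 479 characters left out ...]
5.67532608, 203.52442155],
       [  0.        ,   0.        ,   1.        ]]), 'k1': -0.10295414109514096, 'R': array([[ 0.01374603, -0.99989647,  0.00425444],
       [-0.98602597, -0.01426157, -0.1659801 ],
       [ 0.16602359, -0.00191342, -0.98611993]]), 't': array([-0.00973287,  0.51929846,  1.4359637 ])}
fixed_face [(array([303.3, 184.1]), 0.76), (array([349.4, 170. ]), 0.68), (array([261.9, 183.3]), 0.68)]
cross_block [(array([305.2, 230.1]), 0.75)]
push_pad [(array([300.4, 210. ]), 0.89), (array([257.6, 182.9]), 0.46)]
moving_face [(array([303., 190.]), 0.65)]
cam_pivot [(array([337.1, 193.1]), 0.5)]
cam_grip [(array([350. , 170.4]), 0.52)]
core [(array([304.7, 187.1]), 0.53)]
die []
```

```bash
python3 - <<'E'
import cv2
a=cv2.imread("pics/top0.png"); cv2.imwrite("pics/top0z.png",cv2.resize(a[110:260,220:420],None,fx=4,fy=4,interpolation=cv2.INTER_CUBIC))
a=cv2.imread("pics/scene0.png"); cv2.imwrite("pics/scene0z.png",cv2.resize(a[140:290,240:440],None,fx=4,fy=4,interpolation=cv2.INTER_CUBIC))
E
```

```text
(no output)
```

View pics/top0.png

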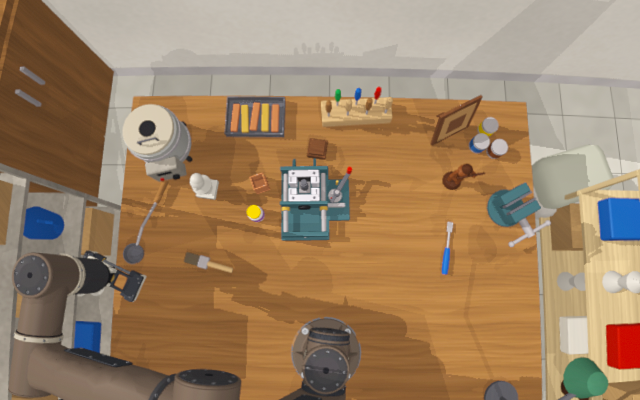

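View pics/scene0.png

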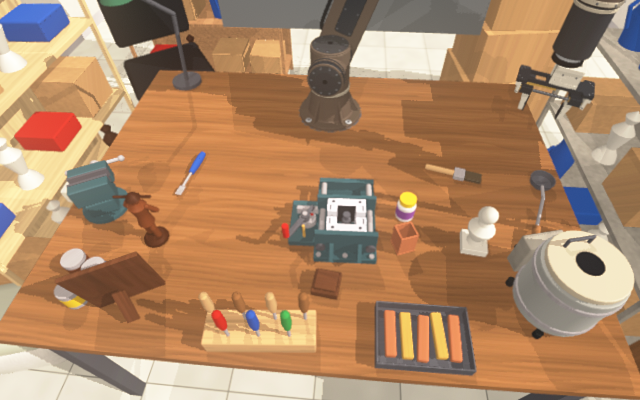

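```bash
ls pics
```

```text
scene0.png
scene0z.png
top0.png
top0z.png
```

View pics/top0z.png

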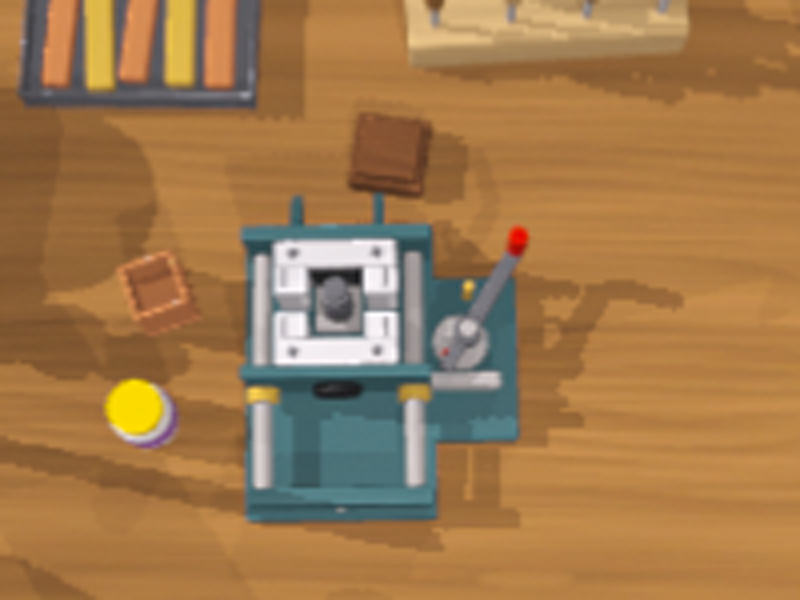

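View pics/scene0z.png

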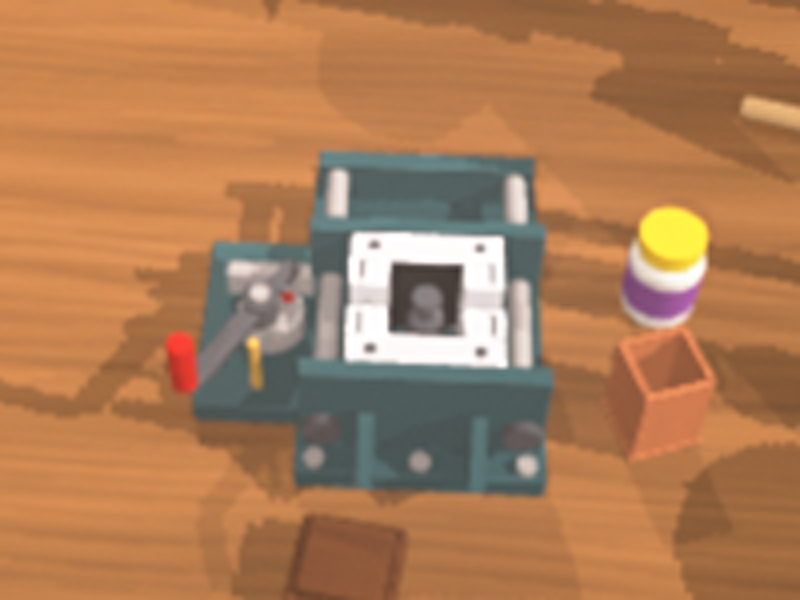

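```bash
cat > h.py <<'E'
from plant import r, imaging
import numpy as np, cv2
from scipy.optimize import least_squares
def proj(n,X):
    c=imaging.get_calibration(n); X=np.atleast_2d(X)
    p=X@c["R"].T+c["t"]; s=p[:,:2]/p[:,2:]; s=s*(1+c["k1"]*(s**2).sum(1,keepdims=True))
    return s@c["mtx"][:2,:2].T+c["mtx"][:2,2]
def T(d,P): # d=(x,y,yaw)
    P=np.atleast_2d(P); c,s=np.cos(d[2]),np.sin(d[2])
    return np.c_[d[0]+c*P[:,0]-s*P[:,1],d[1]+s*P[:,0]+c*P[:,1],P[:,2]]
def grip(a,z=.094): return [-.0285+.085*np.cos(a-2.88),-.115+.085*np.sin(a-2.88),z]
E
python3 - <<'E'
from h import *
zt=lambda u,v:((u+.5)/4-.5+220,(v+.5)/4-.5+110)
zs=lambda u,v:((u+.5)/4-.5+240,(v+.5)/4-.5+140)
F=[("top",(.059,.082,.108),zt(242,228)),("top",(.059,-.082,.108),zt(432,226)),
("top",(-.164,.082,.062),zt(248,487)),("top",(-.164,-.082,.062),zt(435,486)),
("top",(.030,-.160,.022),zt(516,276)),("top",(-.12,-.160,.022),zt(517,437)),
("top",(-.0285,-.115,.074),zt(467,328)),
("scene",(.059,.082,.108),zs(552,374)),("scene",(.059,-.082,.108),zs(300,364)),
("scene",(-.18,.082,.062),zs(534,156)),("scene",(-.18,-.082,.062),zs(320,153)),
("scene",(.030,-.160,.022),zs(195,407)),("scene",(-.12,-.160,.022),zs(216,244)),
("scene",(-.0285,-.115,.074),zs(262,292))]
def res(p):
    o=[]
    for n,P,px in F: o.append(proj(n,T(p[:3],P))[0]-px)
    a=grip(p[4],.118)
    o.append(proj("top",T(p[:3],a))[0]-zt(518,232)); o.append(proj("scene",T(p[:3],grip(p[4])))[0]-(285.3,228.1))
    P=[-.067-p[3],0,.070]
    o.append(proj("top",T(p[:3],[-.057-p[3],-.082,.108]))[0]-zt(432,374)) # rough
    o.append(proj("scene",T(p[:3],P))[0]-(349.3,202.3))
    o.append(proj("top",T(p[:3],P))[0]-(300.4,210))
    return np.array(o).ravel()
s=least_squares(res,[.6,.05,0,.025,2.2],loss="soft_l1")
print(s.x.round(4)); print(res(s.x).reshape(-1,2).round(1))
d=s.x
for k,P in dict(pivot=(-.0285,-.115,.074),grip=grip(d[4]),pad=(-.067-d[3],0,.07),cross=(-.172,0,.062),core=(0,0,.118)).items(): print(k,T(d[:3],P).round(4))
E
```

```text
[0.5803 0.0858 0.0358 0.0165 2.3218]
[[-1.6 -0.2]
 [-1.8 -0.8]
 [-1.5  0.6]
 [-1.1 -0.1]
 [-1.2  0.1]
 [-0.2  0.6]
 [-0.5  0.3]
 [ 0.6  1.7]
 [-0.7  1.9]
 [-0.1 -0.7]
 [-0.5 -1.6]
 [-0.9 -1. ]
 [-0.9 -1.7]
 [-0.8  0.4]
 [-0.4  0.9]
 [-0.6  1.5]
 [-0.9  0. ]
 [-3.4 -2.4]
 [ 2.8 -1.7]]
pivot [[ 0.5559 -0.0302  0.074 ]]
grip [[ 0.6296 -0.0726  0.094 ]]
pad [[0.4969 0.0828 0.07  ]]
cross [[0.4084 0.0796 0.062 ]]
core [[0.5803 0.0858 0.118 ]]
```

```bash
cat > ov.py <<'E'
from h import *
def box(x0,x1,y0,y1,z0,z1):
    P=np.array([[x,y,z] for x in (x0,x1) for y in (y0,y1) for z in (z0,z1)])
    return P,[(i,j) for i in range(8) for j in range(i+1,8) if bin(i^j).count("1")==1]
def overlay(n,img,d,m,a,crop,out):
    x0,y0,x1,y1=crop; k=4
    im=cv2.resize(np.ascontiguousarray(img[y0:y1,x0:x1,::-1]),None,fx=k,fy=k,interpolation=cv2.INTER_CUBIC)
    def L(P,Q,c):
        p=proj(n,T(d,[P,Q])); p=((p-[x0,y0]+.5)*k-.5).round().astype(int)
        cv2.line(im,tuple(map(int,p[0])),tuple(map(int,p[1])),c,1)
    def C(cx,cy,z,rr,c):
        t=np.linspace(0,2*np.pi,25)
        for i in range(24): L((cx+rr*np.cos(t[i]),cy+rr*np.sin(t[i]),z),(cx+rr*np.cos(t[i+1]),cy+rr*np.sin(t[i+1]),z),c)
    for b,c in [((-.19,.08,-.086,.086,0,.022),(255,0,255)),((-.12,.03,-.16,-.086,.0,.022),(255,0,255)),((.045,.059,-.082,.082,.022,.108),(0,255,0)),((-.18,-.164,-.082,.082,.022,.062),(0,255,0)),((0,.045,-.052,.052,.022,.105),(255,255,0)),((-.045-m,-m,-.052,.052,.03,.105),(0,0,255)),((-.057-m,-.045-m,-.082,.082,.03,.108),(0,0,255))]:
        P,E=box(*b)
        for i,j in E: L(P[i],P[j],c)
    g=grip(a); L((-.0285,-.115,.07),(g[0],g[1],.07),(255,0,0)); C(g[0],g[1],.118,.009,(255,0,0)); C(g[0],g[1],.07,.009,(255,0,0)); C(-.0285,-.115,.074,.008,(0,255,255))
    C(0,0,.024,.0145,(0,255,255));C(0,0,.118,.006,(0,255,255))
    cv2.imwrite(out,im)
E
python3 - <<'E'
from ov import *
d=[.5803,.0858,.0358]
for n,cr in (("top",(270,140,390,260)),("scene",(270,165,400,275))):
    overlay(n,cv2.imread(f"pics/{n}0.png")[:,:,::-1],d,.0165,2.32,cr,f"pics/ov_{n}.png")
E
```

```text
(no output)
```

View pics/ov_top.png

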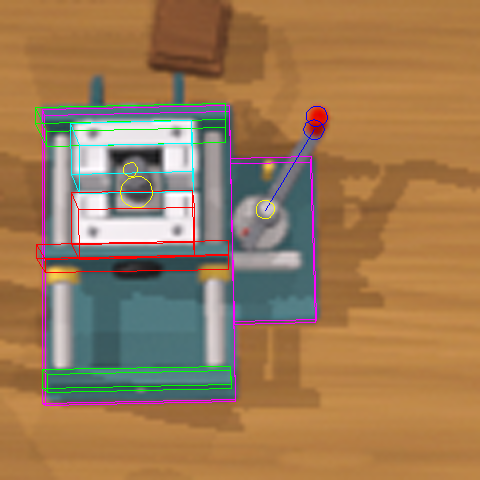

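View pics/ov_scene.png

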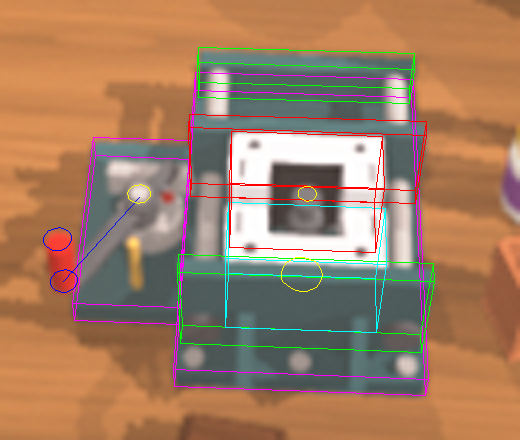

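drive_tool(
  deltas=[
    [1.64, -2.8, 0, 0, 0, -0.071],
    [3.28, -5.6, 0, 0, 0, -0.142],
    [4.92, -8.4, 0, 0, 0, -0.213],
    [6.56, -11.2, 0, 0, 0, -0.285],
    [8.2, -14, 0, 0, 0, -0.356],
    [9.84, -16.8, 0, 0, 0, -0.427],
    [11.5, -19.6, 0, 0, 0, -0.499],
    [13.1, -22.4, 0, 0, 0, -0.57],
  ],
  claw=0,
)

```text
time_s: 1.57
tcp_pos: [0.3843, 0.4005, 0.2268]
eef_rot: [-90.0, -0.0, 125.2]
contact_force: [0.2, -0.4, -0.2]
gripper_width: 0.0398
```

drive_tool(
  deltas=[
    [1.64, -2.8, 0, 0, 0, -0.071],
    [3.28, -5.6, 0, 0, 0, -0.142],
    [4.92, -8.4, 0, 0, 0, -0.213],
    [6.56, -11.2, 0, 0, 0, -0.285],
    [8.2, -14, 0, 0, 0, -0.356],
    [9.84, -16.8, 0, 0, 0, -0.427],
    [11.5, -19.6, 0, 0, 0, -0.499],
    [13.1, -22.4, 0, 0, 0, -0.57],
  ],
)

```text
time_s: 2.23
tcp_pos: [0.5154, 0.1764, 0.2269]
eef_rot: [-90.0, -0.0, 92.5]
contact_force: [0.6, 0.5, -0.5]
gripper_width: 0.0002
```

drive_tool(
  deltas=[
    [1.64, -2.8, 0, 0, 0, -0.071],
    [3.28, -5.6, 0, 0, 0, -0.142],
    [4.92, -8.4, 0, 0, 0, -0.213],
    [6.56, -11.2, 0, 0, 0, -0.285],
    [8.2, -14, 0, 0, 0, -0.356],
    [9.84, -16.8, 0, 0, 0, -0.427],
    [11.5, -19.6, 0, 0, 0, -0.499],
    [13.1, -22.4, 0, 0, 0, -0.57],
  ],
)

```text
time_s: 2.9
tcp_pos: [0.6465, -0.0477, 0.2267]
eef_rot: [-90.0, -0.0, 59.8]
contact_force: [0.7, 0.4, 0.1]
gripper_width: 0.0005
```

```bash
python3 - <<'E'
from ov import *
st=r.get_state(); print(st["joints"].round(1),st["tcp_pos"].round(4))
for n,cr in (("top",(260,110,420,250)),("scene",(230,130,400,275))):
    im=imaging.capture(n)
    p=proj(n,st["tcp_pos"][None])[0]; print(n,p.round(1))
    x0,y0,x1,y1=cr
    z=cv2.resize(np.ascontiguousarray(im[y0:y1,x0:x1,::-1]),None,fx=4,fy=4,interpolation=cv2.INTER_CUBIC)
    cv2.circle(z,tuple(int(v) for v in (p-[x0,y0])*4),4,(255,0,255),1)
    cv2.imwrite(f"pics/{n}1.png",z)
def tri(pt,ps,):
    return least_squares(lambda X:np.r_[proj("top",X[None])[0]-pt,proj("scene",X[None])[0]-ps],[.6,0,.1])
s=tri((350,170.4),(285.3,228.1)); print("grip",s.x,s.fun)
s=tri((300.4,210),(349.3,202.3)); print("pad",s.x,s.fun)
s=tri((337.1-.3,192.2),(305.5,213)); print("piv",s.x,s.fun)
E
```

```text
[ 13.   18.   -3.   -0.  -69.  -43.2] [ 0.6465 -0.0477  0.2267]
top [342.7 154.8]
scene [289.4 203.6]
grip [ 0.62738437 -0.0736853   0.09781444] [-1.29098443  0.18874074 -0.98033666 -0.00224359]
pad [0.49287844 0.09330679 0.05529531] [ 0.04841821 -0.00125228  0.03990616 -0.00057919]
piv [ 0.55471447 -0.02967316  0.07241913] [-1.13233382  0.12230878 -0.90481775  0.00245864]
```

View pics/top1.png

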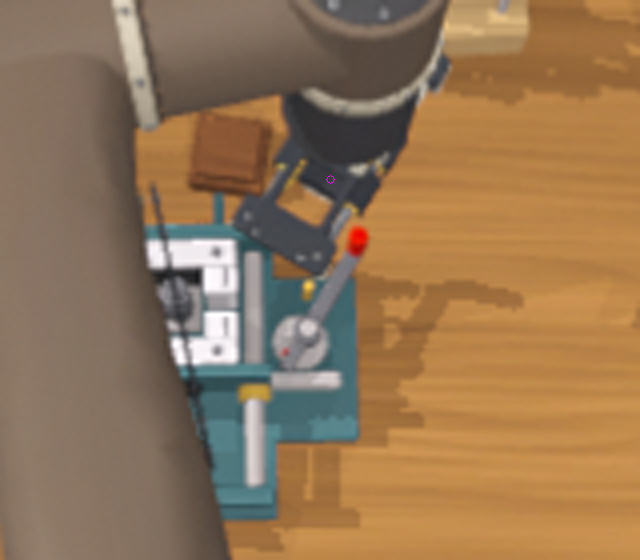

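View pics/scene1.png

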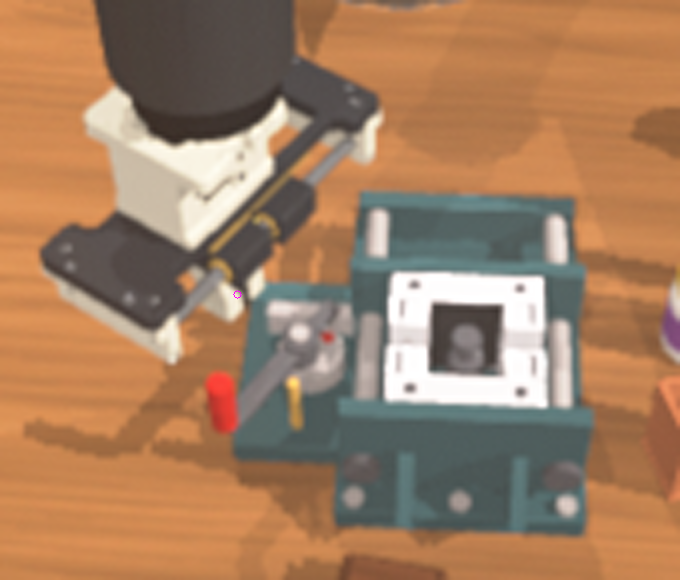

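drive_tool(
  deltas=[
    [0, 0, -2, 0, 0, 0],
    [0, 0, -4, 0, 0, 0],
    [0, 0, -6, 0, 0, 0],
    [0, 0, -8, 0, 0, 0],
    [0, 0, -10, 0, 0, 0],
    [0, 0, -12, 0, 0, 0],
    [0, 0, -14, 0, 0, 0],
    [0, 0, -14, 0, 0, 0],
  ],
)

```text
time_s: 3.67
tcp_pos: [0.643, -0.046, 0.0824]
eef_rot: [-89.7, 0.2, 60.0]
contact_force: [-0.9, -0.5, -1.5]
gripper_width: 0.0004
```

```bash
python3 - <<'E'
from ov import *
st=r.get_state(); print(st["tcp_pos"].round(4),st["contact_force"])
for n,cr in (("scene",(230,150,400,275)),):
    im=imaging.capture(n)
    p=proj(n,st["tcp_pos"][None])[0]
    x0,y0,x1,y1=cr
    z=cv2.resize(np.ascontiguousarray(im[y0:y1,x0:x1,::-1]),None,fx=4,fy=4,interpolation=cv2.INTER_CUBIC)
    cv2.circle(z,tuple(int(v) for v in (p-[x0,y0])*4),4,(255,0,255),1)
    cv2.imwrite(f"pics/{n}2.png",z)
# plan path: finger centre = pivot + 85 radial + off tangential(ccw)
pv=np.array([.5556,-.0305]); 
for a in np.r_[np.arange(2.3,-0.21,-.1)]:
    f=a-2.88+.036; u=np.array([np.cos(f),np.sin(f)]); t=np.array([-u[1],u[0]])
    P=pv+.085*u+.0185*t
    print(round(a,2),((P-st["tcp_pos"][:2])*100).round(2),round(np.degrees(f),1))
E
```

```text
[ 0.643  -0.046   0.0824] [-0.89131689 -0.49234263 -1.49679957]
2.3 [-0.51 -1.26] -31.2
2.2 [-0.83 -2.07] -36.9
2.1 [-1.23 -2.84] -42.6
2.0 [-1.71 -3.57] -48.4
1.9 [-2.25 -4.24] -54.1
1.8 [-2.86 -4.86] -59.8
1.7 [-3.53 -5.42] -65.5
1.6 [-4.26 -5.9 ] -71.3
1.5 [-5.02 -6.31] -77.0
1.4 [-5.83 -6.64] -82.7
1.3 [-6.66 -6.89] -88.5
1.2 [-7.51 -7.06] -94.2
1.1 [-8.38 -7.14] -99.9
1.0 [-9.25 -7.13] -105.7
0.9 [-10.11  -7.04] -111.4
0.8 [-10.96  -6.85] -117.1
0.7 [-11.79  -6.59] -122.8
0.6 [-12.59  -6.24] -128.6
0.5 [-13.35  -5.82] -134.3
0.4 [-14.06  -5.32] -140.0
0.3 [-14.72  -4.76] -145.8
0.2 [-15.32  -4.13] -151.5
0.1 [-15.86  -3.44] -157.2
-0.0 [-16.32  -2.71] -162.9
-0.1 [-16.71  -1.93] -168.7
-0.2 [-17.02  -1.12] -174.4
```

View pics/scene2.png

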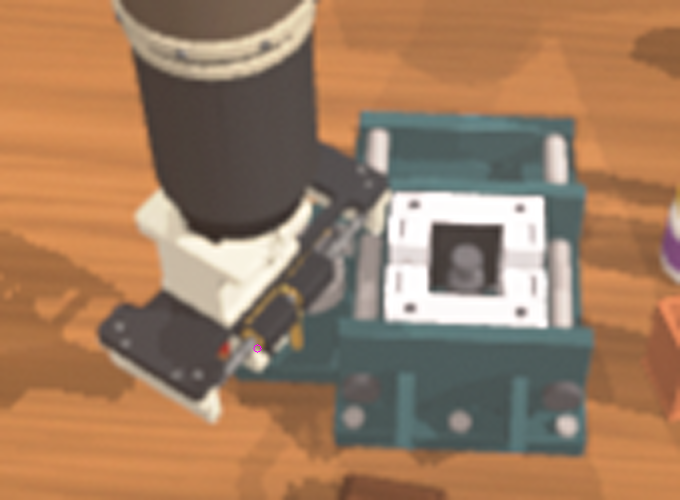

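```bash
cat > plan.py <<'E'
from h import *
import sys
pv=np.array([.5556,-.0305])
st=r.get_state(); print(st["tcp_pos"].round(4),st["eef_rot"].round(1),st["contact_force"].round(1),st["joints"].round(0))
E
python3 plan.py
```

```text
[ 0.6442 -0.0461  0.0847] [-89.8   0.2  60. ] [ 0.3 -0.8  1. ] [ 13.  25. -13.  -0. -53. -43.]
```

drive_tool(
  deltas=[
    [-0.2, -0.4, 0, 0, 0, 0],
    [-0.35, -0.8, 0, 0, 0, 0],
    [-0.5, -1.2, 0, 0, 0, -0.03],
    [-0.7, -1.6, 0, 0, 0, -0.07],
    [-0.85, -2.0, 0, 0, 0, -0.12],
    [-1.05, -2.4, 0, 0, 0, -0.17],
    [-1.25, -2.8, 0, 0, 0, -0.22],
    [-1.5, -3.2, 0, 0, 0, -0.27],
  ],
)

```text
time_s: 4.38
tcp_pos: [0.6324, -0.0779, 0.0883]
eef_rot: [-90.1, -0.2, 44.3]
contact_force: [2.4, 2.6, -0.4]
gripper_width: 0.0007
```

```bash
python3 plan.py
```

```text
[ 0.6324 -0.0779  0.0883] [-90.1  -0.2  44.3] [ 2.4  2.6 -0.4] [ 10.  23. -14.  -0. -52. -56.]
```

drive_tool(
  deltas=[
    [-0.4, -0.55, 0, 0, 0, -0.08],
    [-0.85, -1.1, 0, 0, 0, -0.16],
    [-1.3, -1.6, 0, 0, 0, -0.24],
    [-1.85, -2.05, 0, 0, 0, -0.32],
    [-2.4, -2.45, 0, 0, 0, -0.4],
    [-3.0, -2.8, 0, 0, 0, -0.48],
    [-3.65, -3.15, 0, 0, 0, -0.56],
    [-4.3, -3.4, 0, 0, 0, -0.64],
  ],
)

```text
time_s: 5.05
tcp_pos: [0.5899, -0.1127, 0.0885]
eef_rot: [-90.0, -0.3, 7.6]
contact_force: [4.4, -0.8, -0.3]
gripper_width: 0.0002
```

```bash
python3 - <<'E'
from ov import *
st=r.get_state(); print(st["tcp_pos"].round(4),st["contact_force"])
for n,cr in (("scene",(230,150,400,275)),):
    im=imaging.capture(n)
    p=proj(n,st["tcp_pos"][None])[0]
    x0,y0,x1,y1=cr
    z=cv2.resize(np.ascontiguousarray(im[y0:y1,x0:x1,::-1]),None,fx=4,fy=4,interpolation=cv2.INTER_CUBIC)
    cv2.circle(z,tuple(int(v) for v in (p-[x0,y0])*4),4,(255,0,255),1)
    cv2.imwrite(f"pics/{n}3.png",z)
E
```

```text
[ 0.5899 -0.1127  0.0885] [ 4.43825444 -0.83113482 -0.30606653]
```

View pics/scene3.png

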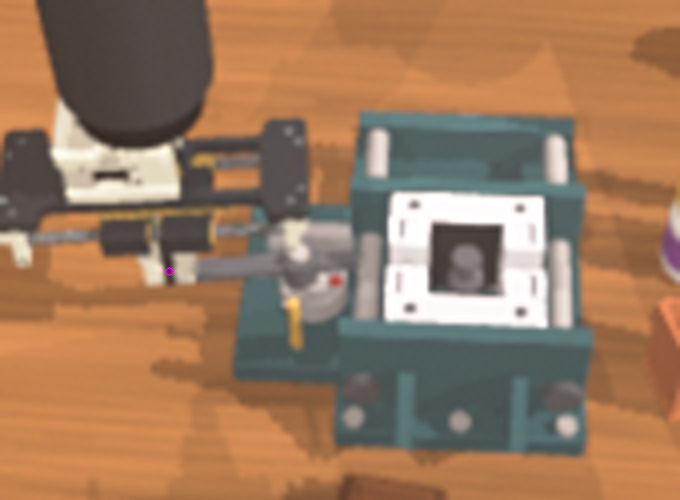

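drive_tool(
  deltas=[
    [-0.75, -0.25, 0, 0, 0, -0.09],
    [-1.5, -0.4, 0, 0, 0, -0.18],
    [-2.3, -0.5, 0, 0, 0, -0.27],
    [-3.05, -0.55, 0, 0, 0, -0.36],
    [-3.85, -0.5, 0, 0, 0, -0.45],
    [-4.6, -0.4, 0, 0, 0, -0.54],
    [-5.4, -0.2, 0, 0, 0, -0.63],
    [-6.1, 0.05, 0, 0, 0, -0.72],
  ],
)

```text
time_s: 5.77
tcp_pos: [0.5276, -0.1127, 0.0882]
eef_rot: [-90.0, -0.2, -33.6]
contact_force: [2.5, -5.4, 2.4]
gripper_width: 0.0008
```

```bash
python3 plan.py
```

```text
[ 0.5276 -0.1127  0.0882] [-90.   -0.2 -33.6] [ 2.5 -5.4  2.4] [   9.   15.  -27.    0.  -47. -132.]
```

drive_tool(
  deltas=[
    [-0.5, 0.25, 0, 0, 0, -0.03],
    [-1.0, 0.5, 0, 0, 0, -0.06],
    [-1.7, 1.0, 0, 0, 0, -0.12],
    [-2.35, 1.55, 0, 0, 0, -0.18],
    [-2.95, 2.15, 0, 0, 0, -0.24],
    [-3.5, 2.8, 0, 0, 0, -0.3],
    [-3.85, 3.55, 0, 0, 0, -0.3],
    [-3.85, 3.55, 0, 0, 0, -0.3],
  ],
)

```text
time_s: 6.43
tcp_pos: [0.4884, -0.0756, 0.0876]
eef_rot: [-89.9, -0.1, -50.4]
contact_force: [0.3, -0.6, 0.9]
gripper_width: 0.0006
```

```bash
python3 - <<'E'
from ov import *
st=r.get_state(); print(st["tcp_pos"].round(4),st["contact_force"],st["joints"].round())
for n,cr in (("scene",(230,130,400,275)),("top",(260,110,420,250))):
    im=imaging.capture(n)
    p=proj(n,st["tcp_pos"][None])[0]
    x0,y0,x1,y1=cr
    z=cv2.resize(np.ascontiguousarray(im[y0:y1,x0:x1,::-1]),None,fx=4,fy=4,interpolation=cv2.INTER_CUBIC)
    cv2.circle(z,tuple(int(v) for v in (p-[x0,y0])*4),4,(255,0,255),1)
    cv2.imwrite(f"pics/{n}4.png",z)
E
```

```text
[ 0.4884 -0.0756  0.0876] [ 0.25120232 -0.5958974   0.86069311] [  14.   12.  -32.    0.  -46. -154.]
```

View pics/scene4.png

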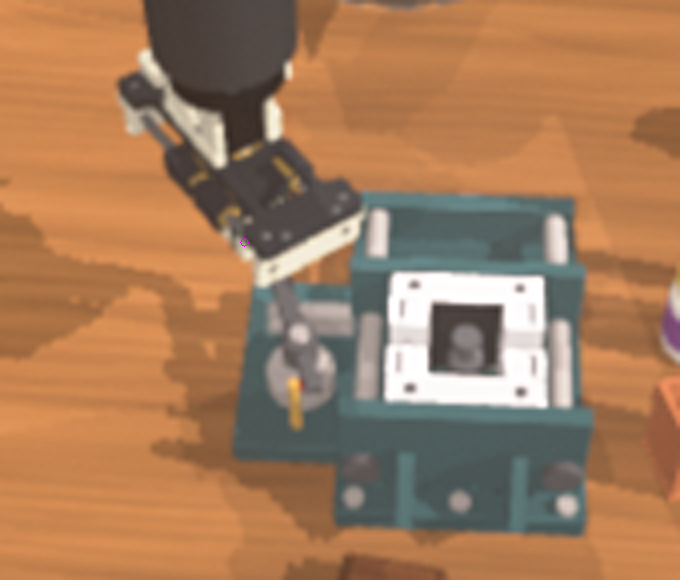

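View pics/top4.png

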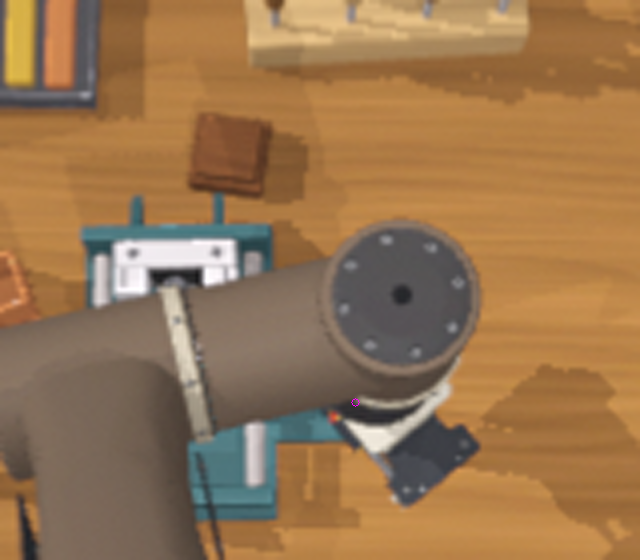

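drive_tool(
  deltas=[
    [-0.05, 0.2, 0, 0, 0, 0],
    [-0.1, 0.4, 0, 0, 0, 0],
    [-0.15, 0.6, 0, 0, 0, 0],
    [-0.2, 0.8, 0, 0, 0, 0],
    [-0.25, 1.0, 0, 0, 0, 0],
    [-0.3, 1.1, 0, 0, 0, 0],
    [-0.3, 1.2, 0, 0, 0, 0],
    [-0.3, 1.2, 0, 0, 0, 0],
  ],
)

```text
time_s: 7.2
tcp_pos: [0.4867, -0.0687, 0.0868]
eef_rot: [-90.2, -0.3, -50.4]
contact_force: [14.2, -37.8, -9.7]
gripper_width: 0.0005
```

```bash
python3 plan.py
```

```text
[ 0.4867 -0.0687  0.0868] [-90.2  -0.3 -50.4] [ 14.2 -37.8  -9.7] [  15.   11.  -33.    1.  -46. -156.]
```

drive_tool(
  deltas=[
    [0.1, -0.5, 0, 0, 0, 0],
    [0.3, -1.2, 0, 0, 0, 0],
    [0.5, -2.2, 0, 0, 0, 0],
    [0.7, -3.2, 0, 0, 0, 0],
    [0.7, -3.5, 1, 0, 0, 0],
    [0.7, -3.5, 3.5, 0, 0, 0],
    [0.7, -3.5, 7, 0, 0, 0],
    [0.7, -3.5, 10, 0, 0, 0],
  ],
)

```text
time_s: 7.87
tcp_pos: [0.4919, -0.0995, 0.1887]
eef_rot: [-90.0, 0.0, -50.6]
contact_force: [0.8, -0.5, -0.0]
gripper_width: 0.0003
```

```bash
python3 - <<'E'
from ov import *
st=r.get_state(); print(st["tcp_pos"].round(4),st["contact_force"],st["joints"].round())
for n,cr in (("scene",(270,165,400,275)),):
    im=imaging.capture(n); cv2.imwrite("pics/s5full.png",im[:,:,::-1])
    overlay(n,im,[.5803,.0845,.0358],.018,0.0,cr,f"pics/{n}5.png")
    x0,y0,x1,y1=(230,130,400,275)
    cv2.imwrite("pics/scene5b.png",cv2.resize(im[y0:y1,x0:x1,::-1],None,fx=4,fy=4,interpolation=cv2.INTER_CUBIC))
    for l in ("cam_grip","push_pad","moving_face","fixed_face"):print(l,[(d["position"],d["score"]) for d in imaging.landmark_of(n,l)][:2])
E
```

```text
[ 0.4919 -0.0995  0.1887] [ 0.83218165 -0.46787127 -0.01364181] [  11.    6.  -24.    0.  -60. -152.]
cam_grip [([299.7, 182.3], 0.6)]
push_pad [([349.7, 202.7], 0.8)]
moving_face []
fixed_face [([347.7, 224.5], 0.83)]
```

View pics/scene5.png

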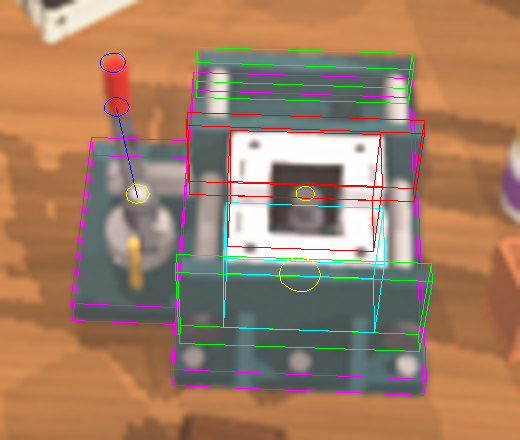

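View pics/scene5b.png

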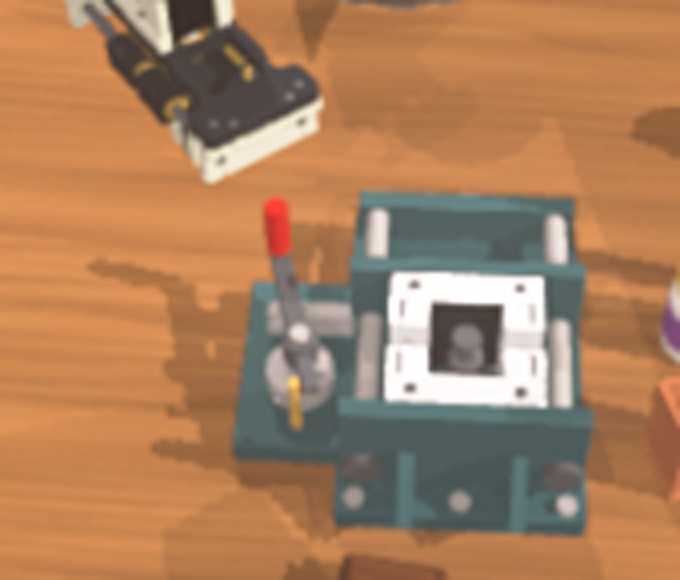

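drive_tool(
  deltas=[
    [-0.5, 2.2, 0, 0, 0, 0.11],
    [-1, 4.5, 0, 0, 0, 0.22],
    [-1.5, 6.8, 0, 0, 0, 0.33],
    [-2, 9, 0, 0, 0, 0.44],
    [-2.5, 11.3, 0, 0, 0, 0.55],
    [-3, 13.6, 0, 0, 0, 0.66],
    [-3.5, 16, 0, 0, 0, 0.77],
    [-3.8, 18.1, 0, 0, 0, 0.89],
  ],
)

```text
time_s: 8.78
tcp_pos: [0.4529, 0.0827, 0.1856]
eef_rot: [-90.1, 0.1, 0.8]
contact_force: [-0.8, 0.1, -0.1]
gripper_width: 0.0003
```

drive_tool(
  deltas=[
    [0, 0, 0, 0, 0, 0.03],
    [0, 0, -1, 0, 0, 0.03],
    [0, 0, -2, 0, 0, 0.03],
    [0, 0, -3, 0, 0, 0.03],
    [0, 0, -4, 0, 0, 0.03],
    [0, 0, -5, 0, 0, 0.03],
    [0, 0, -5, 0, 0, 0.03],
    [0, 0, -5, 0, 0, 0.03],
  ],
)

```text
time_s: 9.45
tcp_pos: [0.4534, 0.0807, 0.1352]
eef_rot: [-90.1, 0.2, 2.0]
contact_force: [0.5, 0.0, -0.2]
gripper_width: 0.0006
```

```bash
python3 - <<'E'
from ov import *
st=r.get_state(); print(st["tcp_pos"].round(4),st["eef_rot"].round(1),st["contact_force"],st["joints"].round())
for n,cr in (("scene",(270,120,440,265)),):
    im=imaging.capture(n)
    x0,y0,x1,y1=cr
    z=cv2.resize(np.ascontiguousarray(im[y0:y1,x0:x1,::-1]),None,fx=4,fy=4,interpolation=cv2.INTER_CUBIC)
    for h in (st["tcp_pos"],st["tcp_pos"]*[1,1,0]+[0,0,.065]):
        p=proj(n,h[None])[0]
        cv2.circle(z,tuple(int(v) for v in (p-[x0,y0])*4),4,(255,0,255),1)
    cv2.imwrite(f"pics/{n}6.png",z)
E
```

```text
[0.4534 0.0807 0.1352] [-90.1   0.2   2. ] [ 0.49523857  0.04679339 -0.23750562] [  35.    5.  -33.   -0.  -52. -123.]
```

View pics/scene6.png

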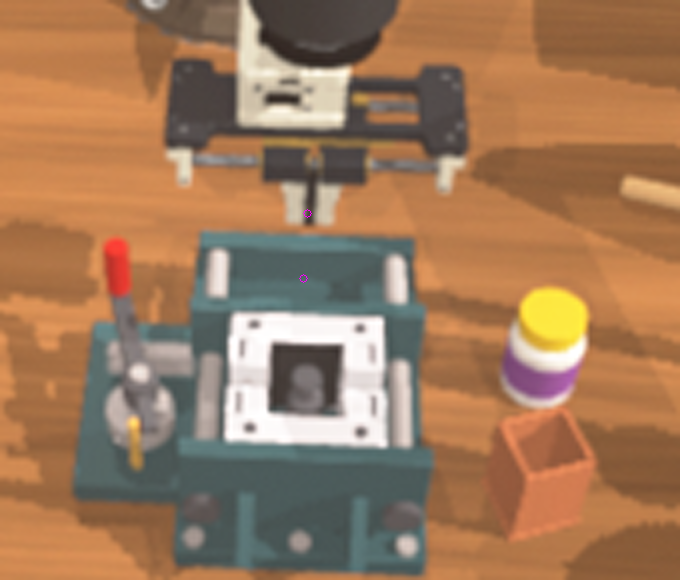

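drive_tool(
  deltas=[
    [0, 0, -1, 0, 0, 0],
    [0, 0, -2, 0, 0, 0],
    [0, 0, -3, 0, 0, 0],
    [0, 0, -4, 0, 0, 0],
    [0, 0, -5, 0, 0, 0],
    [0, 0, -6, 0, 0, 0],
    [0, 0, -7, 0, 0, 0],
    [0, 0, -7, 0, 0, 0],
  ],
)

```text
time_s: 10.17
tcp_pos: [0.4535, 0.0812, 0.0654]
eef_rot: [-90.1, 0.1, 2.1]
contact_force: [-0.8, 0.2, -0.5]
gripper_width: -0.0
```

drive_tool(
  deltas=[
    [0.4, 0, 0, 0, 0, 0],
    [0.8, 0, 0, 0, 0, 0],
    [1.2, 0, 0, 0, 0, 0],
    [1.5, 0.05, 0, 0, 0, 0],
    [1.8, 0.05, 0, 0, 0, 0],
    [2.1, 0.05, 0, 0, 0, 0],
    [2.4, 0.1, 0, 0, 0, 0],
    [2.4, 0.1, 0, 0, 0, 0],
  ],
)

```text
time_s: 10.83
tcp_pos: [0.4789, 0.083, 0.0666]
eef_rot: [-90.0, -0.0, 2.2]
contact_force: [-0.3, -0.3, -0.1]
gripper_width: 0.0003
```

```bash
python3 plan.py
```

```text
[0.4789 0.083  0.0666] [-90.   -0.    2.2] [-0.3 -0.3 -0.1] [  33.   13.  -35.    0.  -43. -121.]
```

drive_tool(
  deltas=[
    [0.25, 0, 0, 0, 0, 0],
    [0.5, 0, 0, 0, 0, 0],
    [0.75, 0, 0, 0, 0, 0],
    [1.0, 0.05, 0, 0, 0, 0],
    [1.25, 0.05, 0, 0, 0, 0],
    [1.5, 0.05, 0, 0, 0, 0],
    [1.75, 0.05, 0, 0, 0, 0],
    [2.0, 0.05, 0, 0, 0, 0],
  ],
)

```text
time_s: 11.5
tcp_pos: [0.498, 0.0832, 0.0663]
eef_rot: [-90.0, 0.0, 2.2]
contact_force: [-4.8, 0.5, 1.1]
gripper_width: 0.0006
```

```bash
python3 plan.py
```

```text
[0.498  0.0832 0.0663] [-90.    0.    2.2] [-4.8  0.5  1.1] [  32.   14.  -32.   -0.  -43. -120.]
```

Moving with ~4.8 N, the slide's friction. Continuing slowly.

drive_tool(
  deltas=[
    [0.1, 0, 0, 0, 0, 0],
    [0.2, 0, 0, 0, 0, 0],
    [0.3, 0, 0, 0, 0, 0],
    [0.4, 0, 0, 0, 0, 0],
    [0.5, 0, 0, 0, 0, 0],
    [0.6, 0, 0, 0, 0, 0],
    [0.7, 0, 0, 0, 0, 0],
    [0.8, 0, 0, 0, 0, 0],
  ],
)

```text
time_s: 12.17
tcp_pos: [0.5041, 0.0833, 0.0663]
eef_rot: [-90.0, 0.2, 2.1]
contact_force: [-19.3, 8.1, 12.1]
gripper_width: 0.0001
```

```bash
python3 plan.py
```

```text
[0.5041 0.0833 0.0663] [-90.    0.2   2.1] [-19.3   8.1  12.1] [  31.   15.  -31.   -0.  -44. -119.]
```

drive_tool(
  deltas=[
    [0.05, 0, 0, 0, 0, 0],
    [0.1, 0, 0, 0, 0, 0],
    [0.15, 0, 0, 0, 0, 0],
    [0.15, 0, 0, 0, 0, 0],
    [0.15, 0, 0, 0, 0, 0],
    [0.15, 0, 0, 0, 0, 0],
    [0.15, 0, 0, 0, 0, 0],
    [0.15, 0, 0, 0, 0, 0],
  ],
)

```text
time_s: 12.83
tcp_pos: [0.5041, 0.0833, 0.0663]
eef_rot: [-90.0, 0.3, 2.1]
contact_force: [-21.7, 8.8, 14.1]
gripper_width: 0.0005
```

```bash
python3 plan.py; python3 - <<'E'
from ov import *
im=imaging.capture("scene")
x0,y0,x1,y1=(270,140,440,265)
cv2.imwrite("pics/scene7.png",cv2.resize(im[y0:y1,x0:x1,::-1],None,fx=4,fy=4,interpolation=cv2.INTER_CUBIC))
E
```

```text
[0.5041 0.0833 0.0663] [-90.    0.3   2.1] [-21.7   8.8  14.1] [  31.   15.  -31.   -0.  -44. -119.]
```

View pics/scene7.png

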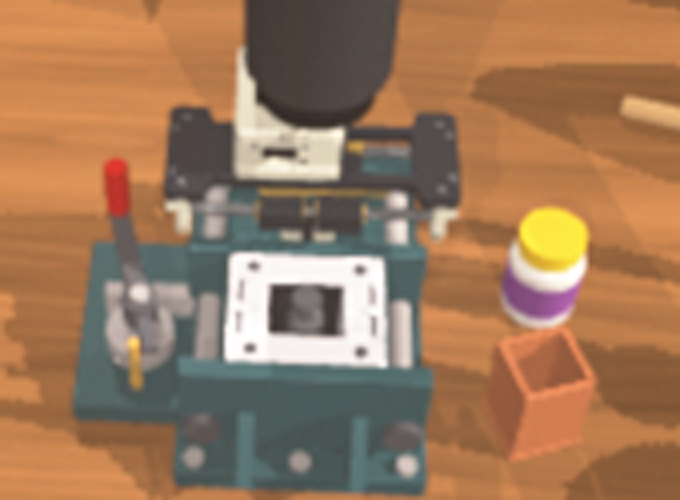

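drive_tool(
  deltas=[
    [-0.4, 0, 0, 0, 0, 0],
    [-1.2, 0, 0, 0, 0, 0],
    [-2.4, 0, 0, 0, 0, 0],
    [-3.6, 0, 0, 0, 0, 0],
    [-4.2, 0, 0, 0, 0, 0],
    [-4.6, 0, 1, 0, 0, 0],
    [-4.6, 0, 3, 0, 0, 0],
    [-4.6, 0, 6, 0, 0, 0],
  ],
)

```text
time_s: 13.55
tcp_pos: [0.4609, 0.0829, 0.1264]
eef_rot: [-90.1, 0.1, 2.2]
contact_force: [0.8, -0.5, 0.4]
gripper_width: 0.0007
```

drive_tool(
  deltas=[
    [0, 0, 2, 0, 0, 0],
    [0, 0, 4, 0, 0, 0],
    [0, 0, 6, 0, 0, 0],
    [0, 0, 8, 0, 0, 0],
    [0, 0, 10, 0, 0, 0],
    [0, 0, 10, 0, 0, 0],
    [0, 0, 10, 0, 0, 0],
    [0, 0, 10, 0, 0, 0],
  ],
)

```text
time_s: 14.22
tcp_pos: [0.4619, 0.0834, 0.2269]
eef_rot: [-90.0, -0.1, 2.2]
contact_force: [-0.4, -0.3, -0.9]
gripper_width: 0.0
```

```bash
python3 plan.py; python3 - <<'E'
from ov import *
im=imaging.capture("scene"); cv2.imwrite("pics/s8full.png",im[:,:,::-1])
overlay("scene",im,[.5803,.0845,.0358],0,0,(270,150,440,275),"pics/scene8.png")
x0,y0,x1,y1=(270,140,440,265)
cv2.imwrite("pics/scene8b.png",cv2.resize(im[y0:y1,x0:x1,::-1],None,fx=4,fy=4,interpolation=cv2.INTER_CUBIC))
E
```

```text
[0.4619 0.0834 0.2269] [-90.   -0.1   2.2] [-0.4 -0.3 -0.9] [  34.    1.  -24.    0.  -65. -122.]
```

View pics/scene8b.png

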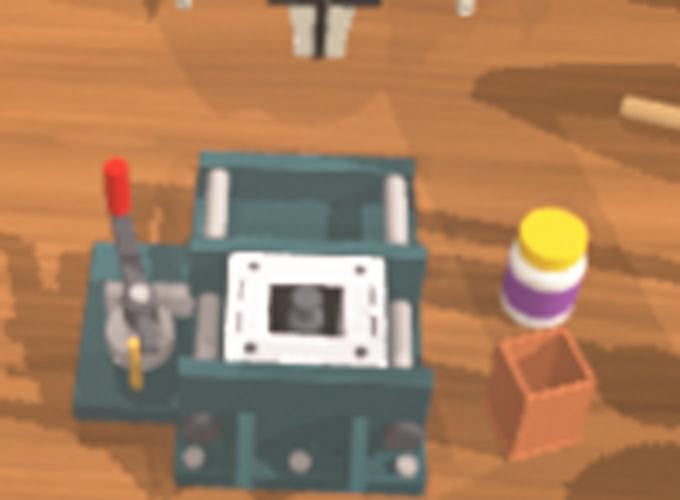

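View pics/s8full.png

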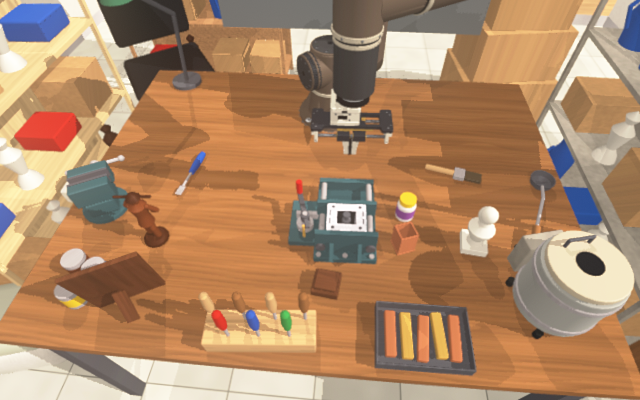

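The mould halves meet at row 310 of the zoom with no gap. The lever is back at low, the core is upright, and the bystanders look unmoved. Handing in.

```bash
python3 -c "
from plant import r
print(r.close_job())"
```

```text
the job is handed in; nothing more can be done
None
```

The die is shut and the job is handed in at about 14 s of the 64 s allowed. The interface reports no verdict, so the checks below are from the pictures and the force readings.

- **Cam:** I pushed the red lever clockwise with the shut fingers until the force rose to about 40 N at the stop. After backing off, the picture matched the model overlay at cam angle 0, with the mould still open by about 18 mm.
- **Slide:** I then pushed the moving half forward by its pad, at about 5 N while it slid. It stopped at TCP x = 0.504 m, where I had predicted it would be home. The force there was about 20 N along the push, and a further 1.5 mm of commanded push did not move it.
- **Final check:** With the arm clear at z = 0.227 m, the scene picture shows no gap between the halves. The lever is still at low, the core stands upright in its seat, and the bystanders look unmoved by eye. I did not measure their positions.

**Disagreements:** The two cameras disagreed by about 1 pixel (3 mm) on sideways position. The network landmarks for the pad were up to about 3 pixels off my fit. At the home stop the wrist also read about 9 N sideways and 14 N upward.

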